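# Clamp the carved tray and press its end rail home

### The arm

A 6-joint arm with a two-finger parallel gripper is mounted at the origin on the work surface. World frame = base frame: x ahead of the robot, y to its left, z up, the work surface at z = 0. Lengths are in m, angles in rad, forces in N, time in s.
With the tool pointing down it reaches from about 0.425 to 0.95 m from the base axis. Payload 3.5 kg.
Tool frame: the origin (TCP) lies midway between the tips of the shut fingers; the grasp point (between the pads) lies 19 mm behind it; z points along the fingers, y is the line along which they close (so a half turn about z gives the same grasp; the last joint's range is limited). The gripper opens to 85 mm and grips with 20 to 120 N. Pads are 22 mm wide; open, the fingers measure 114 mm over their backs; the gripper's body (76 mm by 85 mm) begins 54 mm behind the grasp point. The pads swing forward as they close: fully open they stand 13 mm farther back than shut.
Start: joints at [-1.318, 0.286, 1.577, -0, 1.279, -0.15], TCP at [0.265, -0.621, 0.231] pointing down, gripper open.
Joint ranges: [-2.77, 2.77], [-0.9, 2.22], [0.21, 2.48], [-1.53, 4.67], [0.24, 2.81], [-2.84, 2.84]. Speed limits (rad/s): [2.79, 2.79, 3.14, 3.14, 3.14, 3.14].

### API

Orientations are given as a unit quaternion [x, y, z, w].
In Python, from plant import * gives the robot as it stands.
- The arm moves only by the tool move_arm, never from a script. Its argument "moves" is a list of rows, each a list of 3 entries, a list of its own where there are three numbers: the opening, from 0 (shut) to 1 (fully open), then the shift along the tool's x, y, z in m, then the turn, a rotation vector about the tool's x, y, z in rad. A call has exactly 10 rows; each row shifts and turns the commanded pose from where the row before left it, along the tool's axes as they then stand; what a row does not reach is not made up. A row lasts 1/12 s, in which the tool goes at most 41.7 mm and 7.16 degrees, less where a joint would pass 70% of its speed; a pose out of reach is approached as far as the arm can. A call is refused whole if a number of a shift passes 0.0417 or a number of a turn 0.125, either way. A call with a gripper value outside its range is refused whole. The fingers move at their own pace and stop on an object; "grip_force" is the grip in N (left out, the last holds). Time passes only in rows, so rows that do not move let the fingers close, or fill a call up. It gives the time, the measured TCP pose, the force, the opening and the grip force at its end, in the units of the state.
- get_state(): the state, without advancing time (a new reading comes with each control period).
- read_camera(name): name is "side" or "top"; returns the picture (384x512x3 uint8, red, green, blue); there is no depth.
- camera_params(name): a dict with "fx", "fy", "cx", "cy" (pixels), "rvec" (rotation vector, rad) and "tvec" (3), from world to camera coordinates, as OpenCV has them. Camera axes: x right, y down, z forward; pixel columns grow to the right and rows downward; lengths in m; the calibration is good to about 2 mm. A picture is of the moment at which its call begins. camera_params takes no time and is no camera call.
- sign_off(): hands the job in; it is judged then, once.
The state is a dict: "time": time; "qpos": joint angles; "dq": joint speeds; "joint_efforts": joint torques, N m; "eef_pos": TCP position; "tcp_rot": TCP orientation; "contact_force": force on the tool from outside, world axes, zero at the start; "wrist_torque": the same for the moment, N m; "opening": opening from 0.0 (shut) to 1.0 (fully open); "finger_force": force on a finger pad.
Only numpy, scipy, OpenCV 4.12 (cv2) and the standard library are available. Lean on these libraries where they do the work, as an engineer would, in place of code of your own. Each camera call takes 0.05 s, during which the arm holds its last target. There are 200 camera calls.

### The job

In the plywood holding board, slide the clamp jaw shut until it grips the carved tray firmly against the fence, and leave it shut. Then take the loose end rail and push its tongue into the groove under the lip of the tray's open end, until the rail is fully home with no gap and its ends are level with the tray's sides. Finish with your hand still pressing the rail firmly home, ready for pinning - do not let go and do not ram it - and leave the hammer, pins, gouges and the rest of the bench undisturbed.

Things in the scene. Friction and masses are not known exactly. Their poses are not given: they have to be found in the camera images.
- board: plywood holding board fixed to the bench, 18 mm thick; x (ahead) -150 to 150, y (left) -130 to 200 mm from its origin, which lies on its underside. On its top: the end stop (near face x 115, 26 mm high), the fence on the right (inner face y -80), the clamp jaw on a flush track at x 30; its near part (x -150 to -40) is clear except for the pin tin at its left end
- fence: fixed wooden fence on the board, 130 (x) x 28 (y) x 26 mm high, to the right (-y) of the tray, axes as the board's; origin at the centre of its underside, on the board's top; its inner face, towards the tray, is 14 mm to +y of the origin
- jaw: aluminium sliding jaw of the clamp, faced with cork; axes as the board's; origin on the cork contact face (the -y side, towards the tray), mid-length, on the board's top. 70 (x) x 50 mm (y 0 to 50), 12 high, 30 mm at the face. Slides only along the board's y, stiffly (5 N), and stays where left; meets a tray lying against the fence at board y 80; 10 N beyond friction makes it grip
- jaw_knob (a point): centre of the black round knob on the jaw: 26 mm in diameter, 73 mm above the bench, 32 mm behind (+y of) the cork face; the full-width part reaches 11 mm below and above, the top is 17 mm above this point. It can be pinched from above or pushed
- tray: carved oak tray, loose on the board, about 0.4 kg: an oak panel 130 (x) x 160 (y) x 20 mm, 3 mm of carving on top, a dark end rail 48 mm high already fitted at its far end (x 65 to 83). Origin: centre of the panel's underside; axes about as the board's, x away from the open end. It starts 2 to 8 mm from the fence, up to 4 mm from the end stop
- groove (a point): middle of the mouth of the groove in the tray's near end face (at x = -65 mm, z = 10 mm of the tray). The groove runs the full width along y, is 9 mm high (z 5.5 to 14.5) and 10 mm deep (towards +x), under a lip 5.5 mm thick
- rail: the loose end rail, dark wood, about 0.1 kg, standing on its foot on the bench: 18 mm thick (x), 160 long (y), 48 high in the middle 104 mm, 36 at the ends; origin at the centre of its underside; tongue along its +x face. Home: on the holding board, axes as the tray's, +x face on the tray's near face, origin at tray x -74, y 0, z 0. Gripped above z 22 mm the fingers clear the tray
- tongue (a point): middle of the tip of the rail's paler tongue: rail x +17, y 0, z 10 mm. The tongue is 8 mm deep (x 9 to 17), 6 mm thick (z 7 to 13), 156 mm long; with the rail standing on the holding board it has 1.5 mm of room above and below in the groove; when home this point is 8 mm inside the groove; a push of about 10 N holds it firmly
- pin_hammer: small hammer lying on the bench, 240 mm long; leave alone
- pin_tin: small tin of pins with a green lid, 47 x 36 x 17 mm, on the left end of the holding board's apron; leave alone
- side_rail: plain dark rail without a tongue, 18 x 240 x 48 mm high, standing on the bench: a part for later; leave alone
- gouge_a: carving gouge with wooden handle, 245 mm long, lying at the far side; leave alone
- gouge_b: carving gouge, 245 mm long, lying on the left; leave alone
- gouge_c: carving gouge, 245 mm long, lying at the near right; leave alone
- stone: grey sharpening stone in a dark wooden base, 200 x 66 x 34 mm, on the left; leave alone
Mind the look-alikes: they are no part of the job. Leave any green look-alike of the rail alone.

How it is judged:
On the way, in this order (a step that is already met when the one before it is completed fails the run):
1. the jaw is slid shut and squeezes the tray against the fence (y of jaw in the frame of tray below 0.082 m and y of fence in the frame of tray above -0.0965 m and contact force between jaw and tray above 4 N and contact force between tray and fence above 3 N), for 0.2 s.
2. the rail's tongue is fully home behind the groove's lip, ends level (x of tongue in the frame of tray above -0.059 m and y of tongue in the frame of tray between -0.005 and 0.005 m and z of tongue in the frame of tray between 0.0065 and 0.0135 m and angle between the y axis of rail and the y axis of tray, either way round below 0.025 rad and angle between rail's own z axis and vertical below 0.06 rad), for 0.2 s.
At the end, for the whole second after the job is handed in: Rail upright, tongue in the groove: gap under 2 mm, ends level within 5 mm, square to the tray; the hand still presses it on the tray with over 3 N; jaw still shut on the tray (within 2 mm), tray flat and against the fence (within 2.5 mm) (all of step 2 and y of jaw in the frame of tray below 0.082 m and y of fence in the frame of tray above -0.0965 m and contact force between rail and tray above 3 N and contact force between any of the fingers, the arm and rail above 1 N and linear speed of rail below 0.02 m/s and angle between tray's own z axis and vertical below 0.05 rad); the arm keeps its last pose, push and grip.
It fails at once if the rail is rammed into the tray (over 50 N) (contact force between rail and tray above 50 N).
It fails at once if the hammer, pin tin, spare rail, a gouge or the stone is disturbed (moved over 25 mm) (distance of any of pin_hammer, pin_tin, side_rail, gouge_a, gouge_b, gouge_c, stone from where it was at the start of the episode above 0.025 m).
It also fails if it takes over 64 s, if anything falls off the work surface, if the arm or the gripper's body presses on something with over 40 N, if the wrist force passes 120 N, or if a joint passes its speed limit or range.

## Working session

There is one attempt and no reset: what is moved stays moved. The work goes in short steps, Python scripts to look and compute and a tool call to move; the robot and the scene stay as the last step left them, time stands still between calls to the robot, and variables do not carry over. Pictures are saved under pics/ and viewed, at most 10 in all, crops included, and the job is handed in when it is done.

Besides the shell and the picture viewer there is one more tool, called after "Request:" in YAML: its name, and indented under it one key for each argument. move_arm: Moves the arm, as the interface text tells. Its arguments: {"type":"object","properties":{"moves":{"type":"array"},"grip_force":{"type":"number"}},"required":["moves"]}

```bash
mkdir -p pics; ls
python3 - <<'E'
from plant import *
import cv2
s=get_state();print(s)
for n in("top","side"):
    im=read_camera(n);cv2.imwrite(f"pics/{n}0.png",cv2.resize(im[:,:,::-1],(800,600),interpolation=cv2.INTER_CUBIC));cv2.imwrite(f"{n}_raw0.png",im[:,:,::-1]);print(n,camera_params(n))
E
```

```text
pics
{'time': 0.0, 'qpos': array([-1.31802309e+00,  2.87193885e-01,  1.57820427e+00, -1.52152603e-05,
        1.27860789e+00, -1.49981498e-01]), 'dq': array([-0.00099763, -0.00126744, -0.0009604 , -0.00082974, -0.00044746,
        0.00101034]), 'joint_efforts': array([-8.97251139e-04, -4.05979729e+01, -2.92626840e+01, -1.70042240e-04,
        5.75581755e-03,  1.23401125e-05]), 'eef_pos': array([ 0.26443455, -0.62031717,  0.22991361]), 'tcp_rot': array([ 9.79790854e-01,  2.00021064e-01, -6.92649397e-05, -1.20473098e-03]), 'contact_force': array([-0.74501292,  0.34329747, -0.69440669]), 'wrist_torque': array([ 0.03597174, -0.05968977,  0.04865316]), 'finger_force': 0.0, 'opening': 1.0074231295626954}
top {'fx': 488.50426752324006, 'fy': 488.50426752324006, 'cx': 250.05028419573745, 'cy': 191.99459268433512, 'rvec': array([ 2.21644994, -2.17938044,  0.08791139]), 'tvec': array([0.02685134, 0.55202038, 1.72893948])}
side {'fx': 478.21239152228446, 'fy': 478.21239152228446, 'cx': 255.88003393503263, 'cy': 192.13052594379607, 'rvec': array([ 2.01213593, -0.738723  ,  0.41375843]), 'tvec': array([-0.38486921,  0.26687575,  1.41647773])}
```

View pics/top0.png

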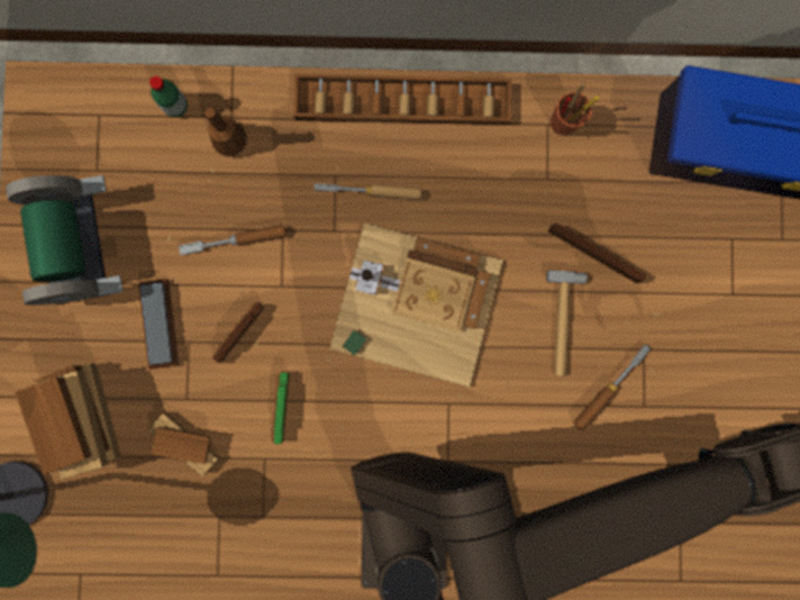

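View pics/side0.png

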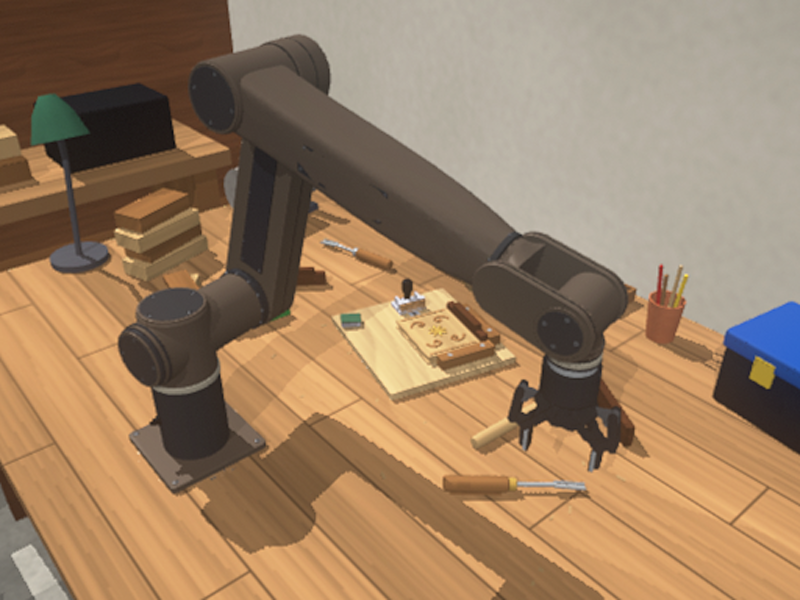

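Top view (800×600 scale): board centred near (418,305), knob (368,273), loose rail (238,332), spare rail (600,253), green look-alike (280,407). The side view is partly blocked by the arm.

```bash
cat > h.py <<'E'
import numpy as np, cv2
from plant import *
def ray(n,u,v):
    c=camera_params(n);R=cv2.Rodrigues(c["rvec"])[0]
    return -R.T@c["tvec"], R.T@np.array([(u-c["cx"])/c["fx"],(v-c["cy"])/c["fy"],1])
def plane(n,u,v,z):
    o,d=ray(n,u,v);return o+d*(z-o[2])/d[2]
def proj(n,p):
    c=camera_params(n);return cv2.projectPoints(np.float64(p).reshape(-1,1,3),c["rvec"],c["tvec"],np.array([[c["fx"],0,c["cx"]],[0,c["fy"],c["cy"]],[0,0,1]]),None)[0].reshape(-1,2)
E
python3 - <<'E'
from h import *
im=cv2.imread("top_raw0.png")
hsv=cv2.cvtColor(im,cv2.COLOR_BGR2HSV)
for u,v in((225,225),(262,228),(153,212),(175,210),(235,175),(180,262)): print((u,v),hsv[v,u])
a=im[130:260,120:340]
cv2.imwrite("pics/cropA.png",cv2.resize(a,(792,468),interpolation=cv2.INTER_CUBIC))
b=im[185:240,130:180]
cv2.imwrite("pics/cropB.png",cv2.resize(b,(500,550),interpolation=cv2.INTER_CUBIC))
E
```

```text
(225, 225) [48 76 87]
(262, 228) [ 19 119 169]
(153, 212) [ 12 177  69]
(175, 210) [ 15 145 155]
(235, 175) [ 11 125  43]
(180, 262) [ 58 137 117]
```

View pics/cropA.png

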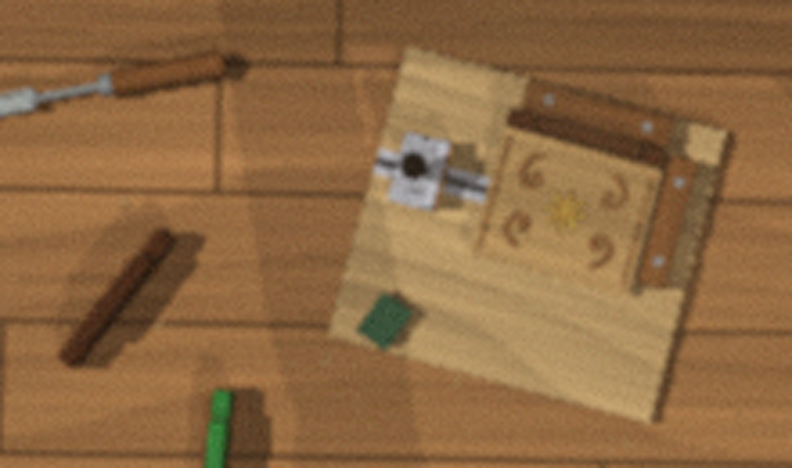

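View pics/cropB.png

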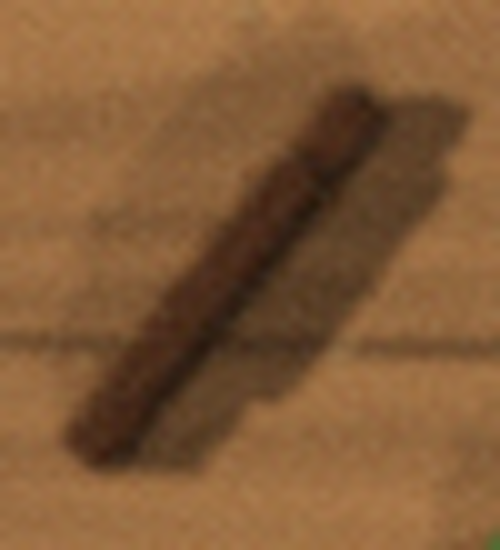

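Crop A shows the board with knob at crop (414,165), its tray, fence, end stop and pin tin; crop B shows the loose rail from raw (138,230) to (165,195), with no tongue clearly visible. Now the numbers.

Run:
```python
from h import *
for n in("top","side"): print(n,ray(n,0,0)[0].round(3))
im=cv2.imread("top_raw0.png");hsv=cv2.cvtColor(im,cv2.COLOR_BGR2HSV)
# board corners: raw crop pixel = crop/3.6+(120,130) -> refine by line fit of edges
cr=[(410,45),(330,335),(657,422),(733,130)]
for c in cr: print("board corner",plane("top",c[0]/3.6+120-.36,c[1]/3.6+130-.36,.018).round(4))
k=(hsv[...,2]<60).astype(np.uint8);k[:165]=0;k[185:]=0;k[:,:228]=0;k[:,242:]=0
ys,xs=np.nonzero(k);print("knob px",xs.mean(),ys.mean(),len(xs),plane("top",xs.mean(),ys.mean(),.088).round(4))
r=(hsv[...,2]<90)&(hsv[...,1]>150);m=np.zeros_like(k);m[185:240,130:180]=r[185:240,130:180]
cnt=max(cv2.findContours(m,0,2)[0],key=cv2.contourArea);rc=cv2.minAreaRect(cnt);print("rail",rc)
for p in cv2.boxPoints(rc):print(p,plane("top",*p,.045).round(4))
for y in range(200,226,6):
  print([tuple(map(int,im[y,x])) for x in range(int(165-(y-195)*.8)-8,int(165-(y-195)*.8)+10)])
```

```text
top [0.442 0.066 1.759]
side [-0.399 -1.069  0.961]
board corner [0.7298 0.0985 0.018 ]
board corner [0.4397 0.172  0.018 ]
board corner [ 0.3593 -0.1521  0.018 ]
board corner [ 0.6505 -0.2253  0.018 ]
knob px 234.53846153846155 175.65384615384616 26 [0.6023 0.0915 0.088 ]
rail ((153.05575561523438, 212.92752075195312), (8.901777267456055, 45.789276123046875), 37.5685920715332)
[135.56877 228.3606 ] [0.4158 0.4336 0.045 ]
[163.48698 192.06693] [0.5442 0.3401 0.045 ]
[170.54274 197.49445] [0.5256 0.3149 0.045 ]
[142.62453 233.78812] [0.3973 0.4085 0.045 ]
[(60, 99, 137), (58, 96, 138), (64, 102, 141), (56, 91, 129), (47, 80, 117), (48, 72, 105), (34, 55, 82), (21, 40, 63), (20, 35, 63), (25, 37, 69), (23, 42, 70), (28, 41, 65), (23, 37, 58), (28, 45, 67), (38, 59, 87), (41, 65, 93), (40, 65, 96), (41, 65, 96)]
[(49, 85, 126), (58, 94, 134), (49, 84, 124), (51, 87, 121), (50, 83, 121), (39, 66, 98), (26, 47, 76), (26, 42, 71), (23, 39, 69), (31, 47, 76), (28, 42, 69), (18, 31, 50), (15, 26, 42), (27, 41, 57), (32, 51, 76), (33, 59, 84), (43, 64, 96), (39, 65, 92)]
[(60, 96, 138), (59, 96, 135), (60, 99, 136), (52, 90, 127), (51, 80, 120), (39, 66, 101), (29, 50, 84), (35, 50, 80), (30, 46, 80), (25, 44, 73), (21, 40, 69), (18, 31, 58), (19, 30, 51), (30, 40, 56), (31, 50, 73), (28, 56, 81), (42, 63, 91), (38, 59, 89)]
[(45, 79, 114), (50, 82, 116), (49, 79, 118), (43, 75, 111), (53, 84, 118), (43, 76, 110), (38, 58, 91), (32, 49, 81), (31, 47, 80), (24, 44, 72), (22, 44, 68), (25, 39, 62), (21, 35, 51), (17, 32, 48), (21, 37, 57), (26, 46, 70), (36, 58, 83), (37, 61, 86)]
[(65, 106, 152), (71, 111, 155), (64, 107, 146), (60, 102, 141), (60, 97, 138), (49, 82, 122), (29, 58, 93), (32, 51, 84), (30, 48, 75), (29, 48, 76), (27, 42, 74), (24, 39, 60), (16, 31, 51), (17, 29, 47), (27, 42, 64), (36, 60, 87), (45, 72, 96), (42, 69, 97)]
```

```bash
cat >> h.py <<'E'
def psi():
    from scipy.spatial.transform import Rotation as R
    m=R.from_quat(get_state()["tcp_rot"]).as_matrix();return np.arctan2(m[1,0],m[0,0]),m
def plan(target,psiT,n):
    "rows (tool shift, turn z) for tool-down straight move with even turning"
    p0=get_state()["eef_pos"];a,_=psi();d=(np.array(target)-p0)/n;da=(psiT-a)/n
    print("per row mm",np.linalg.norm(d)*1e3,"turn",-da)
    print([[round(float(d[0]*np.cos(b)+d[1]*np.sin(b)),4),round(float(d[0]*np.sin(b)-d[1]*np.cos(b)),4),round(float(-d[2]),4)] for b in a+da*np.arange(n)])
O=np.array([.5363,-.0606]);YB=-.247
EX=np.array([np.cos(YB),np.sin(YB)]);EY=np.array([-EX[1],EX[0]])
def B2W(x,y):return O+x*EX+y*EY
def W2B(p):d=np.array(p)[:2]-O;return np.array([d@EX,d@EY])
E
python3 - <<'E'
from h import *
print("knob side proj of est",proj("side",[.6035,.0912,.088]),proj("side",[.6035,.0912,.073]))
im=cv2.imread("side_raw0.png")
k=(cv2.cvtColor(im,cv2.COLOR_BGR2HSV)[...,2]<60)
ys,xs=np.nonzero(k[175:200,250:270]);print("knob dark px",xs.mean()+250,ys.mean()+175,xs.min()+250,xs.max()+250,ys.min()+175,ys.max()+175,len(xs))
plan([.604,.091,.18],YB+np.pi/2,24)
E
```

```text
knob side proj of est [[260.3726876 179.3426796]] [[260.36041298 182.86231877]]
knob dark px 260.3157894736842 183.73684210526315 258 262 179 190 19
per row mm 32.91097429887614 turn -0.038376948098099606
[[0.0246, -0.0217, 0.0021], [0.0254, -0.0208, 0.0021], [0.0262, -0.0198, 0.0021], [0.027, -0.0188, 0.0021], [0.0277, -0.0177, 0.0021], [0.0283, -0.0166, 0.0021], [0.0289, -0.0155, 0.0021], [0.0295, -0.0144, 0.0021], [0.03, -0.0133, 0.0021], [0.0305, -0.0121, 0.0021], [0.031, -0.0109, 0.0021], [0.0314, -0.0097, 0.0021], [0.0317, -0.0085, 0.0021], [0.032, -0.0073, 0.0021], [0.0323, -0.0061, 0.0021], [0.0325, -0.0048, 0.0021], [0.0327, -0.0036, 0.0021], [0.0328, -0.0023, 0.0021], [0.0328, -0.001, 0.0021], [0.0328, 0.0002, 0.0021], [0.0328, 0.0015, 0.0021], [0.0327, 0.0027, 0.0021], [0.0326, 0.004, 0.0021], [0.0324, 0.0052, 0.0021]]
```

Request:
move_arm:
  moves:
    - [1,[0.0246,-0.0217,0.002],[0,0,-0.038]]
    - [1,[0.0254,-0.0208,0.002],[0,0,-0.038]]
    - [1,[0.0262,-0.0198,0.002],[0,0,-0.038]]
    - [1,[0.027,-0.0188,0.002],[0,0,-0.038]]
    - [1,[0.0277,-0.0177,0.002],[0,0,-0.038]]
    - [1,[0.0283,-0.0166,0.002],[0,0,-0.038]]
    - [1,[0.0289,-0.0155,0.002],[0,0,-0.038]]
    - [1,[0.0295,-0.0144,0.002],[0,0,-0.038]]
    - [1,[0.03,-0.0133,0.002],[0,0,-0.038]]
    - [1,[0.0305,-0.0121,0.002],[0,0,-0.038]]
  grip_force: 80

```text
time: 0.93
eef_pos: [0.4066, -0.323, 0.2107]
tcp_rot: [0.924, 0.382, -0.0, -0.0]
contact_force: [0.9, -0.1, 0.0]
opening: 1.003
finger_force: 0.0
```

Request:
move_arm:
  moves:
    - [1,[0.031,-0.0109,0.002],[0,0,-0.038]]
    - [1,[0.0314,-0.0097,0.002],[0,0,-0.038]]
    - [1,[0.0317,-0.0085,0.002],[0,0,-0.038]]
    - [1,[0.032,-0.0073,0.002],[0,0,-0.038]]
    - [1,[0.0323,-0.0061,0.002],[0,0,-0.038]]
    - [1,[0.0325,-0.0048,0.002],[0,0,-0.038]]
    - [1,[0.0327,-0.0036,0.002],[0,0,-0.038]]
    - [1,[0.0328,-0.0023,0.002],[0,0,-0.038]]
    - [1,[0.0328,-0.001,0.002],[0,0,-0.038]]
    - [1,[0.0328,0.0002,0.002],[0,0,-0.038]]

```text
time: 1.77
eef_pos: [0.5497, -0.0274, 0.1908]
tcp_rot: [0.835, 0.55, -0.0, -0.0]
contact_force: [0.7, -0.6, 0.6]
opening: 0.997
finger_force: 0.0
```

Run:
```python
from h import *
im=read_camera("side")[:,:,::-1];cv2.imwrite("side_raw1.png",im)
cv2.imwrite("pics/side1.png",cv2.resize(im[130:255,130:330],(800,500),interpolation=cv2.INTER_CUBIC))
s=get_state();print(s["time"],s["eef_pos"],psi()[0],s["qpos"])
print("rail proj",proj("side",[[.407,.421,0],[.535,.3275,0],[.471,.374,.024]]))
plan([.604,.091,.14],YB+np.pi/2,5)
```

```text
1.8167 [ 0.55106412 -0.02302408  0.19048978] 1.1690158074130086 [-0.22758201  0.05258234  1.92010993  0.00436718  1.1691424   0.17248888]
rail proj [[169.44151776 183.16478129]
 [209.13208372 181.68472266]
 [188.92640746 177.23970396]]
per row mm 27.09458736017058 turn -0.030956103876377615
[[0.0251, 0.0008, 0.0101], [0.0251, 0.0016, 0.0101], [0.025, 0.0024, 0.0101], [0.0249, 0.0032, 0.0101], [0.0248, 0.0039, 0.0101]]
```

View pics/side1.png

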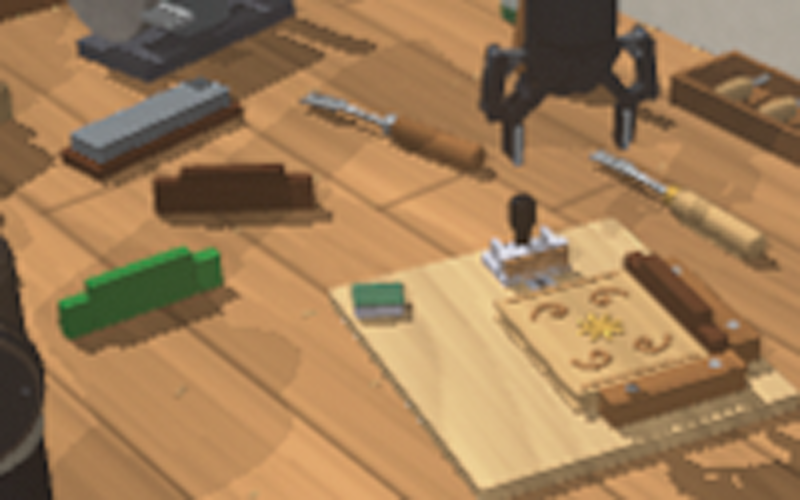

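The rail (crop (235,190)) shows a plain face to the side camera, so its tongue points away, towards (+x,+y). The knob is at crop (522,215). On to the knob.

Request:
move_arm:
  moves:
    - [1,[0.0251,0.001,0.01],[0,0,-0.031]]
    - [1,[0.0251,0.0016,0.01],[0,0,-0.031]]
    - [1,[0.025,0.0024,0.01],[0,0,-0.031]]
    - [1,[0.0249,0.0032,0.01],[0,0,-0.031]]
    - [1,[0.0248,0.0039,0.01],[0,0,-0.031]]
    - [1,[0,0,0.02],[0,0,0]]
    - [1,[0,0,0.02],[0,0,0]]
    - [1,[0,0,0.02],[0,0,0]]
    - [1,[0,0,0.01],[0,0,0]]
    - [1,[0,0,0.01],[0,0,0]]

```text
time: 2.65
eef_pos: [0.6024, 0.0844, 0.0597]
tcp_rot: [0.791, 0.612, -0.001, -0.001]
contact_force: [0.3, 1.5, -0.5]
opening: 1.004
finger_force: 0.0
```

Run:
```python
from h import *
im=read_camera("side")[:,:,::-1]
cv2.imwrite("pics/side2.png",cv2.resize(im[130:230,210:310],(600,600),interpolation=cv2.INTER_CUBIC))
s=get_state();print(s["time"],s["eef_pos"],psi()[0],s["contact_force"],W2B(s["eef_pos"]))
```

```text
2.7 [0.60157251 0.084232   0.0581547 ] 1.3175980858671403 [-2.1268517  -0.32282738 -1.16971384] [0.02788065 0.15639526]
```

View pics/side2.png

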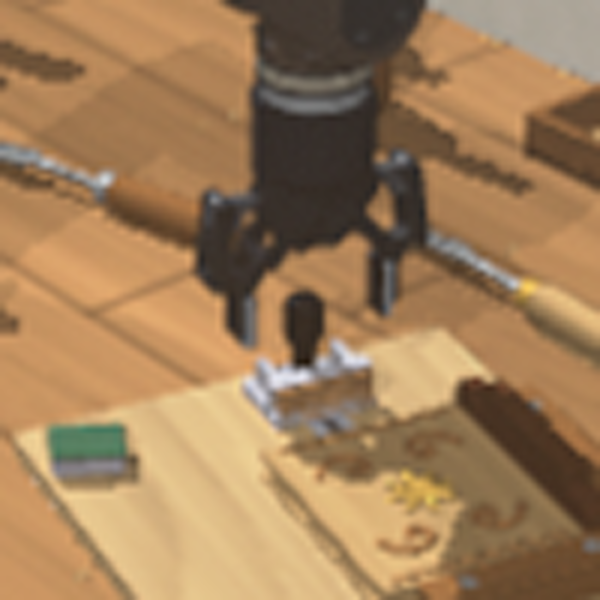

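Fingers straddle the knob; the tool is 7 mm short along the board's y. Correct, then close.

Request:
move_arm:
  moves:
    - [1,[0.007,0,0],[0,0,0]]
    - [0,[0,0,0],[0,0,0]]
    - [0,[0,0,0],[0,0,0]]
    - [0,[0,0,0],[0,0,0]]
    - [0,[0,0,0],[0,0,0]]
    - [0,[0,0,0],[0,0,0]]
    - [0,[0,0,0],[0,0,0]]
    - [0,[0,0,0],[0,0,0]]
    - [0,[0,0,0],[0,0,0]]
    - [0,[0,0,0],[0,0,0]]

```text
time: 3.53
eef_pos: [0.6034, 0.0917, 0.0626]
tcp_rot: [0.791, 0.612, -0.002, -0.002]
contact_force: [-7.5, 1.0, 7.7]
opening: 0.272
finger_force: 78.2
```

Request:
move_arm:
  moves:
    - [0,[-0.006,0,0],[0,0,0]]
    - [0,[-0.006,0,0],[0,0,0]]
    - [0,[-0.006,0,0],[0,0,0]]
    - [0,[-0.006,0,0],[0,0,0]]
    - [0,[-0.006,0,0],[0,0,0]]
    - [0,[-0.006,0,0],[0,0,0]]
    - [0,[-0.004,0,0],[0,0,0]]
    - [0,[-0.002,0,0],[0,0,0]]
    - [0,[0,0,0],[0,0,0]]
    - [0,[0,0,0],[0,0,0]]

```text
time: 4.37
eef_pos: [0.5933, 0.052, 0.0626]
tcp_rot: [0.791, 0.612, -0.001, -0.002]
contact_force: [-5.0, 4.2, 8.3]
opening: 0.269
finger_force: 78.7
```

Request:
move_arm:
  moves:
    - [0,[-0.002,0,0],[0,0,0]]
    - [0,[-0.002,0,0],[0,0,0]]
    - [0,[-0.001,0,0],[0,0,0]]
    - [0,[-0.001,0,0],[0,0,0]]
    - [0,[-0.001,0,0],[0,0,0]]
    - [0,[-0.001,0,0],[0,0,0]]
    - [0,[-0.001,0,0],[0,0,0]]
    - [0,[-0.001,0,0],[0,0,0]]
    - [0,[0,0,0],[0,0,0]]
    - [0,[0,0,0],[0,0,0]]

```text
time: 5.2
eef_pos: [0.5914, 0.0447, 0.0626]
tcp_rot: [0.791, 0.612, 0.002, -0.004]
contact_force: [-2.3, 12.0, 6.2]
opening: 0.27
finger_force: 78.5
```

Request:
move_arm:
  moves:
    - [0,[-0.001,0,0],[0,0,0]]
    - [0,[-0.001,0,0],[0,0,0]]
    - [0,[-0.001,0,0],[0,0,0]]
    - [0,[-0.001,0,0],[0,0,0]]
    - [0,[0,0,0],[0,0,0]]
    - [0,[0,0,0],[0,0,0]]
    - [0,[0,0,0],[0,0,0]]
    - [0,[0,0,0],[0,0,0]]
    - [0,[0,0,0],[0,0,0]]
    - [0,[0,0,0],[0,0,0]]

```text
time: 6.03
eef_pos: [0.5914, 0.0446, 0.0626]
tcp_rot: [0.792, 0.611, 0.005, -0.005]
contact_force: [1.4, 23.2, 4.3]
opening: 0.272
finger_force: 78.3
```

Request:
move_arm:
  moves:
    - [1,[0,0,0],[0,0,0]]
    - [1,[0,0,0],[0,0,0]]
    - [1,[0,0,0],[0,0,0]]
    - [1,[0,0,0],[0,0,0]]
    - [1,[0,0,0],[0,0,0]]
    - [1,[0,0,-0.01],[0,0,0]]
    - [1,[0,0,-0.02],[0,0,0]]
    - [1,[0,0,-0.03],[0,0,0]]
    - [1,[0,0,-0.03],[0,0,0]]
    - [1,[0,0,-0.03],[0,0,0]]

```text
time: 6.87
eef_pos: [0.5908, 0.0364, 0.1832]
tcp_rot: [0.791, 0.612, -0.0, 0.0]
contact_force: [0.3, 0.5, -0.3]
opening: 1.002
finger_force: 0.0
```

Run:
```python
from h import *
s=get_state();print(s["time"],s["eef_pos"],psi()[0],W2B(s["eef_pos"]))
im=cv2.imread("side_raw1.png");hsv=cv2.cvtColor(im,cv2.COLOR_BGR2HSV)
m=np.zeros(im.shape[:2],np.uint8);m[165:190,162:215]=((hsv[...,2]<105)&(hsv[...,1]>150))[165:190,162:215]
# side: foot edge columns/rows: lower edge of the dark face
for x in range(166,214,4):
    ys=np.nonzero(m[:,x])[0];print(x,ys.min() if len(ys) else None,ys.max() if len(ys) else None,end=" | ")
print()
xs=np.nonzero(m)[1];print("cols",xs.min(),xs.max())
# top: split lit-top/dark-face per scan perpendicular to the rail
t=cv2.imread("top_raw0.png").astype(float).sum(2)
c=np.array([153.06,212.93]);th=np.deg2rad(37.57);w=np.array([np.cos(th),np.sin(th)]);l=np.array([-w[1],w[0]])
off=np.arange(-10,12,.5)
for a,b in((-20,-16),(-11,0),(0,11),(16,20)):
    P=np.array([[c+o*w+q*l for o in off] for q in np.arange(a,b,.5)],np.float32)
    print((a,b),list(zip(off,cv2.remap(t.astype(np.float32),P[...,0],P[...,1],1).mean(0).round().astype(int).tolist())))
ends=np.array([[c+q*l-1.5*w for q in np.arange(-28,28,.5)]],np.float32)
print(list(zip(np.arange(-28,28,.5).tolist(),cv2.remap(t.astype(np.float32),ends[...,0],ends[...,1],1)[0].round().astype(int).tolist())))
```

```text
6.8667 [0.59084243 0.03639208 0.18318242] 1.317074759910462 [0.0291729  0.10738381]
166 None None | 170 None None | 174 None None | 178 None None | 182 None None | 186 None None | 190 None None | 194 None None | 198 None None | 202 None None | 206 None None | 210 None None | 
cols 167 207
(-20, -16) [(np.float64(-10.0), 276), (np.float64(-9.5), 276), (np.float64(-9.0), 277), (np.float64(-8.5), 276), (np.float64(-8.0), 277), (np.float64(-7.5), 281), (np.float64(-7.0), 279), (np.float64(-6.5), 275), (np.float64(-6.0), 272), (np.float64(-5.5), 264), (np.float64(-5.0), 249), (np.float64(-4.5), 228), (np.float64(-4.0), 207), (np.float64(-3.5), 183), (np.float64(-3.0), 166), (np.float64(-2.5), 156), (np.float64(-2.0), 151), (np.float64(-1.5), 145), (np.float64(-1.0), 143), (np.float64(-0.5), 144), (np.float64(0.0), 142), (np.float64(0.5), 135), (np.float64(1.0), 127), (np.float64(1.5), 122), (np.float64(2.0), 126), (np.float64(2.5), 143), (np.float64(3.0), 170), (np.float64(3.5), 194), (np.float64(4.0), 202), (np.float64(4.5), 203), (np.float64(5.0), 202), (np.float64(5.5), 204), (np.float
[... 4328 characters left out ...]
44), (0.5, 144), (1.0, 139), (1.5, 138), (2.0, 146), (2.5, 146), (3.0, 143), (3.5, 143), (4.0, 141), (4.5, 141), (5.0, 146), (5.5, 145), (6.0, 140), (6.5, 134), (7.0, 135), (7.5, 138), (8.0, 141), (8.5, 143), (9.0, 143), (9.5, 146), (10.0, 147), (10.5, 146), (11.0, 145), (11.5, 145), (12.0, 147), (12.5, 154), (13.0, 149), (13.5, 145), (14.0, 151), (14.5, 155), (15.0, 147), (15.5, 142), (16.0, 135), (16.5, 129), (17.0, 132), (17.5, 137), (18.0, 140), (18.5, 140), (19.0, 137), (19.5, 143), (20.0, 150), (20.5, 150), (21.0, 146), (21.5, 147), (22.0, 156), (22.5, 171), (23.0, 200), (23.5, 241), (24.0, 282), (24.5, 302), (25.0, 311), (25.5, 324), (26.0, 334), (26.5, 340), (27.0, 340), (27.5, 340)]
```

Run:
```python
from h import *
c=np.array([153.06,212.93]);th=np.deg2rad(37.57);w=np.array([np.cos(th),np.sin(th)]);l=np.array([-w[1],w[0]])
f=lambda o,q,z:plane("top",*(c+o*w+q*l),z)[:2]
A=f(-4.25,-18,.036);Bp=f(-4.5,18,.036);d=A-Bp;ang=np.arctan2(d[1],d[0]);print("rail dir",ang)
n=np.array([np.cos(ang+np.pi/2),np.sin(ang+np.pi/2)])
for nm,p in(("far edge z48",f(-4.78,.4,.048)),("near edge z48",f(.1,.4,.048)),("near foot z0",f(2.35,.4,0)),("far edge36",(A+Bp)/2)):print(nm,p,"n-coord",p@n)
e=[f(-2,-22.4,.036),f(-2,23.2,.036)];u=np.array([np.cos(ang),np.sin(ang)]);print("ends",[x@u for x in e],e[0]@u-e[1]@u)
nc=((f(-4.78,.4,.048)+f(.1,.4,.048))/2)@n;uc=(e[0]+e[1])@u/2;C=nc*n+uc*u;print("centre",C,"x axis",ang+np.pi/2)
# tool x along -rail y... psi=angle of rail dir +pi
print("proj side ends foot",proj("side",[[*(C+.08*u-.009*n),0],[*(C-.08*u-.009*n),0]]), "top of mid", proj("side",[[*(C+.052*u),.048],[*(C-.052*u),.048]]))
plan([C[0],C[1],.15],ang+np.pi,14)
```

```text
rail dir -0.6366624616786835
far edge z48 [0.47929641 0.3881353 ] n-coord 0.5970425129733711
near edge z48 [0.46914954 0.37438927] n-coord 0.5799570734236349
near foot z0 [0.4651004  0.37653712] n-coord 0.579276847880658
far edge36 [0.47994806 0.38834404] n-coord 0.5975977748561355
ends [np.float64(0.23323774706492775), np.float64(0.07423884719902402)] 0.15899889986590374
centre [0.47349058 0.38180379] x axis 0.9341338651162131
proj side ends foot [[208.68915454 181.93540243]
 [168.60608691 183.31629646]] top of mid [[201.04143024 170.61445885]
 [174.74975714 171.48504445]]
per row mm 26.16487963774575 turn -0.08484681657147483
[[0.0218, -0.0143, 0.0024], [0.0229, -0.0124, 0.0024], [0.0239, -0.0104, 0.0024], [0.0247, -0.0084, 0.0024], [0.0253, -0.0062, 0.0024], [0.0257, -0.0041, 0.0024], [0.026, -0.0019, 0.0024], [0.0261, 0.0003, 0.0024], [0.0259, 0.0025, 0.0024], [0.0256, 0.0047, 0.0024], [0.0251, 0.0069, 0.0024], [0.0245, 0.009, 0.0024], [0.0236, 0.011, 0.0024], [0.0226, 0.013, 0.0024]]
```

Request:
move_arm:
  moves:
    - [1,[0.0218,-0.0143,0.0024],[0,0,-0.0848]]
    - [1,[0.0229,-0.0124,0.0024],[0,0,-0.0848]]
    - [1,[0.0239,-0.0104,0.0024],[0,0,-0.0848]]
    - [1,[0.0247,-0.0084,0.0024],[0,0,-0.0848]]
    - [1,[0.0253,-0.0062,0.0024],[0,0,-0.0848]]
    - [1,[0.0257,-0.0041,0.0024],[0,0,-0.0848]]
    - [1,[0.026,-0.0019,0.0024],[0,0,-0.0848]]
    - [1,[0.0261,0.0003,0.0024],[0,0,-0.0848]]
    - [1,[0.0259,0.0025,0.0024],[0,0,-0.0848]]
    - [1,[0.0256,0.0047,0.0024],[0,0,-0.0848]]

```text
time: 7.7
eef_pos: [0.5068, 0.2843, 0.1582]
tcp_rot: [0.467, 0.884, 0.0, 0.0]
contact_force: [1.3, 0.5, -0.5]
opening: 1.001
finger_force: 0.0
```

Request:
move_arm:
  moves:
    - [1,[0.0251,0.0069,0.0024],[0,0,-0.0848]]
    - [1,[0.0245,0.009,0.0024],[0,0,-0.0848]]
    - [1,[0.0236,0.011,0.0024],[0,0,-0.0848]]
    - [1,[0.0226,0.013,0.0024],[0,0,-0.0848]]
    - [1,[0,0,0.02],[0,0,0]]
    - [1,[0,0,0.02],[0,0,0]]
    - [1,[0,0,0.02],[0,0,0]]
    - [1,[0,0,0],[0,0,0]]
    - [1,[0,0,0],[0,0,0]]
    - [1,[0,0,0],[0,0,0]]

```text
time: 8.53
eef_pos: [0.4745, 0.3824, 0.0893]
tcp_rot: [0.313, 0.95, 0.001, 0.001]
contact_force: [0.3, 0.0, 0.2]
opening: 1.0
finger_force: 0.0
```

Run:
```python
from h import *
s=get_state();print(s["time"],s["eef_pos"],psi()[0],s["qpos"])
plan([.4735,.3815,.026],2.505,6)
t=read_camera("top")[:,:,::-1];cv2.imwrite("top_raw1.png",t)
k=(cv2.cvtColor(t,cv2.COLOR_BGR2HSV)[...,2]<60).astype(np.uint8)
cv2.imwrite("pics/top1.png",cv2.resize(t[135:255,200:330],(650,600),interpolation=cv2.INTER_CUBIC))
```

```text
8.5333 [0.47445638 0.38239087 0.08928056] 2.5044748168325532 [ 5.12017795e-01  2.95595248e-01  1.84355409e+00 -8.00874366e-06
  1.00043821e+00 -4.21657132e-01]
per row mm 10.54901010928574 turn -8.753052790777538e-05
[[0.0, -0.0002, 0.0105], [0.0, -0.0002, 0.0105], [0.0, -0.0002, 0.0105], [0.0, -0.0002, 0.0105], [0.0, -0.0002, 0.0105], [0.0, -0.0002, 0.0105]]
```

View pics/top1.png

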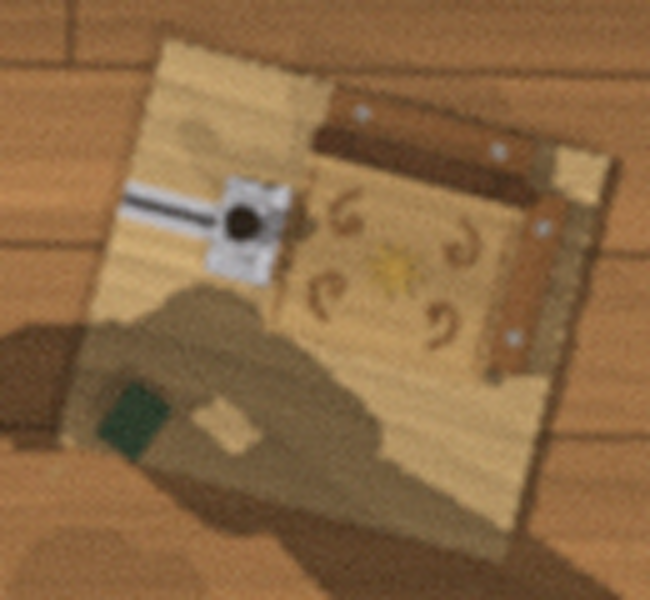

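The jaw is shut against the tray (knob at crop (242,222), no gap at crop x≈282). Now grasp the rail.

Request:
move_arm:
  moves:
    - [1,[0,0,0.015],[0,0,0]]
    - [1,[0,-0.001,0.015],[0,0,0]]
    - [1,[0,0,0.015],[0,0,0]]
    - [1,[0,0,0.01],[0,0,0]]
    - [1,[0,0,0.008],[0,0,0]]
    - [0,[0,0,0],[0,0,0]]
    - [0,[0,0,0],[0,0,0]]
    - [0,[0,0,0],[0,0,0]]
    - [0,[0,0,0],[0,0,0]]
    - [0,[0,0,0],[0,0,0]]
  grip_force: 60

```text
time: 9.42
eef_pos: [0.4735, 0.3818, 0.0257]
tcp_rot: [0.313, 0.95, 0.001, 0.001]
contact_force: [0.2, 1.0, -0.1]
opening: 0.297
finger_force: 0.0
```

Request:
move_arm:
  moves:
    - [0,[0,0,0],[0,0,0]]
    - [0,[0,0,0],[0,0,0]]
    - [0,[0,0,0],[0,0,0]]
    - [0,[0,0,0],[0,0,0]]
    - [0,[0,0,0],[0,0,0]]
    - [0,[0,0,0],[0,0,0]]
    - [0,[0,0,0],[0,0,0]]
    - [0,[0,0,0],[0,0,0]]
    - [0,[0,0,0],[0,0,0]]
    - [0,[0,0,0],[0,0,0]]

```text
time: 10.25
eef_pos: [0.4735, 0.3818, 0.0256]
tcp_rot: [0.313, 0.95, 0.001, 0.0]
contact_force: [-0.5, 0.0, 5.9]
opening: 0.199
finger_force: 59.3
```

Run:
```python
from h import *
s=get_state();print(s["time"],s["eef_pos"],psi(),s["contact_force"],s["opening"])
t=cv2.imread("top_raw1.png")
g=t.astype(np.float32).sum(2)
def prof(pts):
    P=proj("top",pts).astype(np.float32)
    return cv2.remap(g,P[None,:,0],P[None,:,1],1)[0]
# along board y at tray top z .038 (panel top edge), averaged over x; and along x near the open end
ys=np.arange(-.100,.10,.002)
v=np.mean([prof([[*B2W(x,y),.038] for y in ys]) for x in (-.02,-.015,-.01,-.005,0)],0)
print("y",[(round(y*1e3),int(a)) for y,a in zip(ys,v) if abs(y)>.064])
xs=np.arange(-.06,-.01,.002)
v=np.mean([prof([[*B2W(x,y),.038] for x in xs]) for y in np.arange(-.06,-.03,.004)],0);print("x R",[(round(x*1e3),int(a)) for x,a in zip(xs,v)])
v=np.mean([prof([[*B2W(x,y),.038] for x in xs]) for y in np.arange(.06,.078,.004)],0);print("x L",[(round(x*1e3),int(a)) for x,a in zip(xs,v)])
# fence inner top edge z .044, at fence x
ys=np.arange(-.12,-.06,.002)
v=np.mean([prof([[*B2W(x,y),.044] for y in ys]) for x in np.arange(0,.06,.01)],0);print("fence",[(round(y*1e3),int(a)) for y,a in zip(ys,v)])
# far rail / stop edges
xs=np.arange(.07,.15,.002)
v=np.mean([prof([[*B2W(x,y),.066] for x in xs]) for y in np.arange(-.03,.04,.01)],0);print("stop",[(round(x*1e3),int(a)) for x,a in zip(xs,v)])
k=(cv2.cvtColor(t,cv2.COLOR_BGR2HSV)[...,2]<60);ky,kx=np.nonzero(k[172:188,240:256]);print("knob",W2B(plane("top",kx.mean()+240,ky.mean()+172,.088)),len(kx))
```

```text
10.25 [0.47347041 0.38177769 0.02557349] (np.float64(2.5050051911600786), array([[-8.04128925e-01,  5.94453731e-01,  1.19723829e-03],
       [ 5.94454706e-01,  8.04128757e-01,  7.38027609e-04],
       [-5.24010470e-04,  1.30517328e-03, -9.99999011e-01]])) [-0.54964511  0.01955638  5.89596318] 0.19856940538947077
y [(-100, 254), (-98, 260), (-96, 270), (-94, 282), (-92, 294), (-90, 298), (-88, 289), (-86, 279), (-84, 271), (-82, 270), (-80, 272), (-78, 282), (-76, 304), (-74, 323), (-72, 331), (-70, 339), (-68, 344), (-66, 362), (64, 404), (66, 405), (68, 404), (70, 399), (72, 383), (74, 361), (76, 339), (78, 328), (80, 336), (82, 353), (84, 371), (86, 382), (88, 403), (90, 418), (92, 428), (94, 432), (96, 433), (98, 434)]
x R [(-60, 424), (-58, 425), (-56, 420), (-54, 417), (-52, 415), (-50, 415), (-48, 421), (-46, 429), (-44, 435), (-42, 435), (-40, 428), (-38, 421), (-36, 416), (-34, 412), (-32, 408), (-30, 406), (-28, 407), (-26, 410), (-24, 412), (-22, 412), (-20, 403), (-18, 387), (-16, 377), (-14, 367), (-12, 367)]
x L [(-60, 263), (-58, 273), (-56, 274), (-54, 272), (-52, 270)
[... 422 characters left out ...]
274), (-92, 284), (-90, 291), (-88, 290), (-86, 284), (-84, 281), (-82, 278), (-80, 276), (-78, 274), (-76, 281), (-74, 294), (-72, 303), (-70, 306), (-68, 313), (-66, 332), (-64, 355), (-62, 371)]
stop [(70, 370), (72, 365), (74, 367), (76, 372), (78, 378), (80, 385), (82, 393), (84, 396), (86, 378), (88, 336), (90, 279), (92, 224), (94, 190), (96, 178), (98, 182), (100, 189), (102, 189), (104, 187), (106, 185), (108, 184), (110, 191), (112, 204), (114, 219), (116, 231), (118, 237), (120, 241), (122, 247), (124, 255), (126, 262), (128, 264), (130, 264), (132, 261), (134, 255), (136, 246), (138, 233), (140, 225), (142, 230), (144, 248), (146, 269), (148, 285)]
knob [0.02696516 0.11500008] 26
```

Run:
```python
from h import *
g=cv2.imread("top_raw1.png").astype(np.float32).sum(2)
def prof(pts):
    P=proj("top",pts).astype(np.float32)
    return cv2.remap(g,P[None,:,0],P[None,:,1],1)[0]
ys=np.r_[np.arange(-.100,-.064,.002),np.arange(.064,.102,.002)]
for x in (.097,.099,.101,.103):
    v=prof([[*B2W(x,y),.054] for y in ys]);print("end",x,[(round(y*1e3),int(a)) for y,a in zip(ys,v)])
ys=np.r_[np.arange(-.068,-.036,.002),np.arange(.036,.07,.002)]
v=np.mean([prof([[*B2W(x,y),.060] for y in ys]) for x in (.094,.096)],0);print("step",[(round(y*1e3),int(a)) for y,a in zip(ys,v)])
```

```text
end 0.097 [(-100, 237), (-98, 243), (-96, 250), (-94, 253), (-92, 256), (-90, 259), (-88, 262), (-86, 266), (-84, 265), (-82, 245), (-80, 221), (-78, 198), (-76, 186), (-74, 182), (-72, 176), (-70, 173), (-68, 175), (-66, 173), (64, 185), (66, 182), (68, 181), (70, 182), (72, 177), (74, 168), (76, 166), (78, 172), (80, 185), (82, 228), (84, 269), (86, 315), (88, 345), (90, 366), (92, 377), (94, 377), (96, 387), (98, 399), (100, 410)]
end 0.099 [(-100, 243), (-98, 260), (-96, 255), (-94, 250), (-92, 253), (-90, 255), (-88, 258), (-86, 257), (-84, 250), (-82, 228), (-80, 204), (-78, 186), (-76, 172), (-74, 170), (-72, 170), (-70, 178), (-68, 180), (-66, 171), (64, 169), (66, 164), (68, 173), (70, 176), (72, 172), (74, 171), (76, 174), (78, 180), (80, 187), (82, 223), (84, 263), (86, 307), (88, 345), (90, 371), (92, 385), (94, 372), (96, 376), (98, 390), (100, 403)]
end 0.101 [(-100, 241), (-98, 262), (-96, 259), (-94, 253), (-92, 253), (-90, 252), (-88, 253), (-86, 251), (-84, 241), (-82, 222), (-80, 198), (-78, 180), (-76, 164), (-74, 161), (-72, 164), (-70, 174), (-68, 178), (-66, 17
[... 359 characters left out ...]
-78, 183), (-76, 169), (-74, 166), (-72, 171), (-70, 173), (-68, 169), (-66, 178), (64, 168), (66, 182), (68, 178), (70, 167), (72, 170), (74, 175), (76, 174), (78, 173), (80, 182), (82, 208), (84, 258), (86, 302), (88, 337), (90, 361), (92, 378), (94, 375), (96, 372), (98, 383), (100, 399)]
step [(-68, 181), (-66, 182), (-64, 180), (-62, 183), (-60, 187), (-58, 188), (-56, 183), (-54, 177), (-52, 173), (-50, 170), (-48, 164), (-46, 163), (-44, 167), (-42, 177), (-40, 183), (-38, 168), (-36, 166), (36, 176), (38, 180), (40, 180), (42, 180), (44, 184), (46, 190), (48, 191), (50, 190), (52, 190), (54, 187), (56, 180), (58, 177), (60, 185), (62, 196), (64, 202), (66, 198), (68, 189), (70, 189)]
```

Run:
```python
from h import *
T=B2W(-.078,.0022);print(T)
# plan from lifted pose
import h
s=dict(get_state());p=s["eef_pos"].copy();p[2]=.13
h.get_state=lambda:dict(s,eef_pos=p)
plan([*T,.13],1.326,16)
```

```text
[ 0.46120517 -0.03939607]
per row mm 26.334520029187622 turn 0.07368782444750491
[[-0.015, -0.0216, -0.0], [-0.0166, -0.0205, -0.0], [-0.018, -0.0192, -0.0], [-0.0194, -0.0178, -0.0], [-0.0207, -0.0163, -0.0], [-0.0218, -0.0148, -0.0], [-0.0228, -0.0131, -0.0], [-0.0237, -0.0114, -0.0], [-0.0245, -0.0096, -0.0], [-0.0252, -0.0078, -0.0], [-0.0257, -0.0059, -0.0], [-0.026, -0.004, -0.0], [-0.0263, -0.0021, -0.0], [-0.0263, -0.0001, -0.0], [-0.0263, 0.0018, -0.0], [-0.0261, 0.0037, -0.0]]
```

Request:
move_arm:
  moves:
    - [0,[0,0,-0.005],[0,0,0]]
    - [0,[0,0,-0.01],[0,0,0]]
    - [0,[0,0,-0.015],[0,0,0]]
    - [0,[0,0,-0.02],[0,0,0]]
    - [0,[0,0,-0.02],[0,0,0]]
    - [0,[0,0,-0.02],[0,0,0]]
    - [0,[0,0,-0.01],[0,0,0]]
    - [0,[0,0,-0.005],[0,0,0]]
    - [0,[0,0,0],[0,0,0]]
    - [0,[0,0,0],[0,0,0]]

```text
time: 11.08
eef_pos: [0.4723, 0.3811, 0.1288]
tcp_rot: [0.313, 0.95, -0.001, -0.001]
contact_force: [-1.0, -0.2, -0.8]
opening: 0.199
finger_force: 58.5
```

Request:
move_arm:
  moves:
    - [0,[-0.015,-0.0216,0],[0,0,0.0737]]
    - [0,[-0.0166,-0.0205,0],[0,0,0.0737]]
    - [0,[-0.018,-0.0192,0],[0,0,0.0737]]
    - [0,[-0.0194,-0.0178,0],[0,0,0.0737]]
    - [0,[-0.0207,-0.0163,0],[0,0,0.0737]]
    - [0,[-0.0218,-0.0148,0],[0,0,0.0737]]
    - [0,[-0.0228,-0.0131,0],[0,0,0.0737]]
    - [0,[-0.0237,-0.0114,0],[0,0,0.0737]]
    - [0,[-0.0245,-0.0096,0],[0,0,0.0737]]
    - [0,[-0.0252,-0.0078,0],[0,0,0.0737]]

```text
time: 11.92
eef_pos: [0.4637, 0.117, 0.1279]
tcp_rot: [0.635, 0.772, -0.001, -0.001]
contact_force: [-0.7, -0.1, -0.6]
opening: 0.198
finger_force: 58.7
```

Request:
move_arm:
  moves:
    - [0,[-0.0257,-0.0059,0],[0,0,0.0737]]
    - [0,[-0.026,-0.004,0],[0,0,0.0737]]
    - [0,[-0.0263,-0.0021,0],[0,0,0.0737]]
    - [0,[-0.0263,-0.0001,0],[0,0,0.0737]]
    - [0,[-0.0263,0.0018,0],[0,0,0.0737]]
    - [0,[-0.0261,0.0037,0],[0,0,0.0737]]
    - [0,[0,0,0],[0,0,0]]
    - [0,[0,0,0.02],[0,0,0]]
    - [0,[0,0,0.02],[0,0,0]]
    - [0,[0,0,0.02],[0,0,0]]

```text
time: 12.75
eef_pos: [0.4598, -0.0394, 0.0681]
tcp_rot: [0.788, 0.615, -0.0, -0.001]
contact_force: [-0.8, 0.1, -0.9]
opening: 0.2
finger_force: 58.7
```

Run:
```python
from h import *
for i in range(4): im=read_camera("side")
s=get_state();print(s["time"],s["eef_pos"],psi()[0],s["contact_force"],W2B(s["eef_pos"]),s["qpos"])
plan([*B2W(-.078,.0022),.0486],1.326,3)
im=im[:,:,::-1];cv2.imwrite("pics/side3.png",cv2.resize(im[140:270,190:330],(646,600),interpolation=cv2.INTER_CUBIC))
```

```text
12.95 [ 0.45963852 -0.03916147  0.06882924] 1.3265423579117743 [ 0.6357191  -0.85713568 -0.00365785] [-0.07957646  0.00204444] [-3.05565163e-01  2.11778091e-02  2.20460049e+00  1.34601352e-04
  9.18747180e-01 -6.13934473e-02]
per row mm 6.763722989516156 turn 0.00018078597059142018
[[0.0001, 0.0005, 0.0067], [0.0001, 0.0005, 0.0067], [0.0001, 0.0005, 0.0067]]
```

View pics/side3.png

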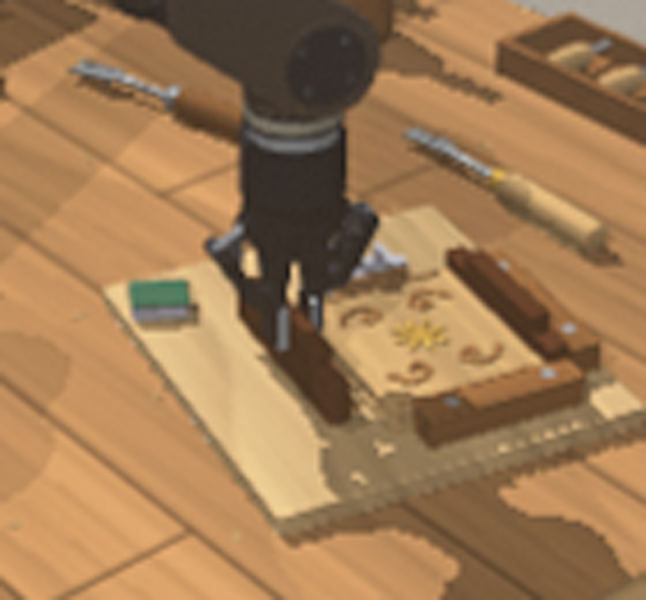

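The rail is parallel to the tray's open end, just above the apron (crop (295,365)). Lower it onto the board.

Request:
move_arm:
  moves:
    - [0,[0,0,0.01],[0,0,0]]
    - [0,[0,0,0.008],[0,0,0]]
    - [0,[0,0,0.003],[0,0,0]]
    - [0,[0,0,0.002],[0,0,0]]
    - [0,[0,0,0.001],[0,0,0]]
    - [0,[0,0,0.001],[0,0,0]]
    - [0,[0,0,0],[0,0,0]]
    - [0,[0,0,0],[0,0,0]]
    - [0,[0,0,0],[0,0,0]]
    - [0,[0,0,0],[0,0,0]]

```text
time: 13.78
eef_pos: [0.4607, -0.0399, 0.045]
tcp_rot: [0.788, 0.615, 0.0, 0.0]
contact_force: [0.3, 0.5, -1.3]
opening: 0.199
finger_force: 58.7
```

Request:
move_arm:
  moves:
    - [0,[0,0,0.001],[0,0,0]]
    - [0,[0,0,0],[0,0,0]]
    - [0,[0,0,0.0005],[0,0,0]]
    - [0,[0,0,0],[0,0,0]]
    - [0,[0,0,0.0005],[0,0,0]]
    - [0,[0,0,0],[0,0,0]]
    - [0,[0,0,0],[0,0,0]]
    - [0,[0,0,0],[0,0,0]]
    - [0,[0,0,0],[0,0,0]]
    - [0,[0,0,0],[0,0,0]]

```text
time: 14.62
eef_pos: [0.4606, -0.0398, 0.0435]
tcp_rot: [0.788, 0.615, -0.0, -0.0]
contact_force: [-2.6, 1.8, 6.1]
opening: 0.195
finger_force: 59.7
```

Run:
```python
from h import *
s=get_state();print(s["eef_pos"],s["contact_force"],W2B(s["eef_pos"]),psi()[0])
im=read_camera("top")[:,:,::-1]
cv2.imwrite("top_raw2.png",im)
cv2.imwrite("pics/top2.png",cv2.resize(im[135:255,200:330],(650,600),interpolation=cv2.INTER_CUBIC))
```

```text
[ 0.46058166 -0.03979163  0.04351505] [-2.56717607  1.79529215  6.133182  ] [-0.07850787  0.00166401] 1.32590273551282
```

View pics/top2.png

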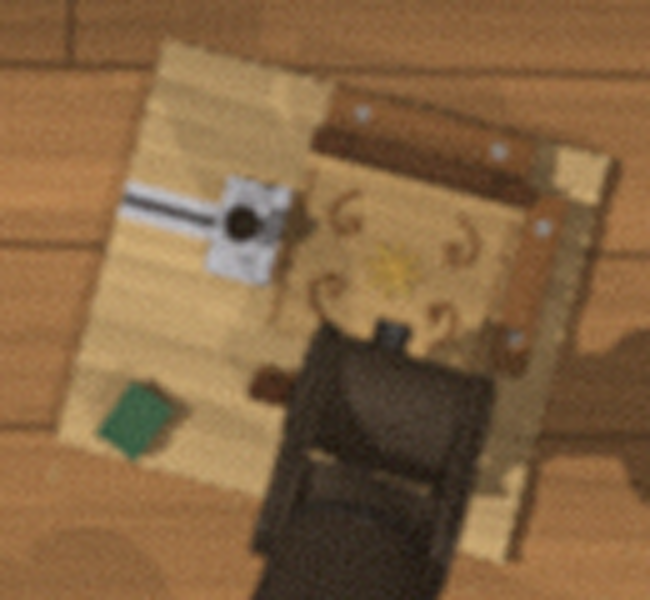

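Only the rail's left end shows past the arm (crop (252,382)); compare it with the fitted far rail's left end (y=84 by the same method).

Run:
```python
from h import *
g=cv2.imread("top_raw2.png").astype(np.float32).sum(2)
def prof(pts):
    P=proj("top",pts).astype(np.float32);return cv2.remap(g,P[None,:,0],P[None,:,1],1)[0]
ys=np.arange(.060,.102,.002)
for x0 in((-.081,-.079,-.077),(.097,.099,.101)):
  v=np.mean([prof([[*B2W(x,y),.054] for y in ys]) for x in x0],0);print(x0,[(round(y*1e3),int(a)) for y,a in zip(ys,v)])
xs=np.arange(-.1,-.055,.002);v=np.mean([prof([[*B2W(x,y),.054] for x in xs]) for y in (.068,.072,.076)],0);print("x",[(round(x*1e3),int(a)) for x,a in zip(xs,v)])
```

```text
(-0.081, -0.079, -0.077) [(60, 142), (62, 151), (64, 156), (66, 160), (68, 160), (70, 157), (72, 154), (74, 153), (76, 156), (78, 180), (80, 220), (82, 288), (84, 343), (86, 382), (88, 405), (90, 419), (92, 425), (94, 432), (96, 434), (98, 435), (100, 431)]
(0.097, 0.099, 0.101) [(60, 159), (62, 162), (64, 168), (66, 173), (68, 177), (70, 181), (72, 179), (74, 172), (76, 165), (78, 172), (80, 184), (82, 216), (84, 257), (86, 312), (88, 356), (90, 371), (92, 377), (94, 380), (96, 382), (98, 388), (100, 394)]
x [(-100, 426), (-98, 434), (-96, 440), (-94, 448), (-92, 438), (-90, 399), (-88, 337), (-86, 259), (-84, 196), (-82, 166), (-80, 155), (-78, 155), (-76, 159), (-74, 161), (-72, 162), (-70, 163), (-68, 173), (-66, 199), (-64, 230), (-62, 262), (-60, 313), (-58, 360), (-56, 387)]
```

Request:
move_arm:
  moves:
    - [0,[0.001,0,-0.0005],[0,0,0]]
    - [0,[0.001,0.002,0],[0,0,0]]
    - [0,[0,0.004,0],[0,0,0]]
    - [0,[0,0.004,0],[0,0,0]]
    - [0,[0,0.004,0],[0,0,0]]
    - [0,[0,0.003,0],[0,0,0]]
    - [0,[0,0.002,0],[0,0,0]]
    - [0,[0,0.001,0],[0,0,0]]
    - [0,[0,0,0],[0,0,0]]
    - [0,[0,0,0],[0,0,0]]

```text
time: 15.5
eef_pos: [0.4794, -0.0422, 0.0435]
tcp_rot: [0.788, 0.616, -0.001, -0.002]
contact_force: [-6.1, 1.2, 8.7]
opening: 0.195
finger_force: 59.9
```

Request:
move_arm:
  moves:
    - [0,[0,0.001,0],[0,0,0]]
    - [0,[0,0.001,0],[0,0,0]]
    - [0,[0,0.001,0],[0,0,0]]
    - [0,[0,0.001,0],[0,0,0]]
    - [0,[0,0.001,0],[0,0,0]]
    - [0,[0,0.001,0],[0,0,0]]
    - [0,[0,0,0],[0,0,0]]
    - [0,[0,0,0],[0,0,0]]
    - [0,[0,0,0],[0,0,0]]
    - [0,[0,0,0],[0,0,0]]

```text
time: 16.33
eef_pos: [0.4853, -0.0436, 0.0435]
tcp_rot: [0.788, 0.616, -0.001, -0.002]
contact_force: [-5.4, 1.9, 8.3]
opening: 0.196
finger_force: 60.0
```

Run:
```python
from h import *
s=get_state();print(s["eef_pos"],s["contact_force"],s["contact_force"][:2]@EX,W2B(s["eef_pos"]),psi()[0])
```

```text
[ 0.48527097 -0.04362473  0.04349834] [-5.40511335  1.92134984  8.34475522] -5.710832202551319 [-0.0536307   0.00398368] 1.326063026995372
```

Request:
move_arm:
  moves:
    - [0,[0,0.001,-0.0005],[0,0,0]]
    - [0,[0,0.001,0],[0,0,0]]
    - [0,[0,0.001,0],[0,0,0]]
    - [0,[0,0.001,0],[0,0,0]]
    - [0,[0,0.001,0],[0,0,0]]
    - [0,[0,0.001,0],[0,0,0]]
    - [0,[0,0.001,0],[0,0,0]]
    - [0,[0,0,0],[0,0,0]]
    - [0,[0,0,0],[0,0,0]]
    - [0,[0,0,0],[0,0,0]]

```text
time: 17.17
eef_pos: [0.4921, -0.0456, 0.0435]
tcp_rot: [0.788, 0.615, -0.001, -0.001]
contact_force: [-5.1, 0.5, 3.3]
opening: 0.197
finger_force: 59.5
```

Run:
```python
from h import *
s=get_state();print(s["eef_pos"],s["contact_force"],s["contact_force"][:2]@EX,W2B(s["eef_pos"]),psi()[0])
```

```text
[ 0.49209044 -0.04561235  0.04354387] [-5.11872708  0.51920486  3.28533932] -5.090318678505271 [-0.04653223  0.00372372] 1.3255544383484996
```

Request:
move_arm:
  moves:
    - [0,[0,0.001,0],[0,0,0]]
    - [0,[0,0.001,0],[0,0,0]]
    - [0,[0,0.001,0],[0,0,0]]
    - [0,[0,0,0],[0,0,0]]
    - [0,[0,0,0],[0,0,0]]
    - [0,[0,0,0],[0,0,0]]
    - [0,[0,0,0],[0,0,0]]
    - [0,[0,0,0],[0,0,0]]
    - [0,[0,0,0],[0,0,0]]
    - [0,[0,0,0],[0,0,0]]

```text
time: 18.0
eef_pos: [0.4923, -0.0457, 0.0436]
tcp_rot: [0.788, 0.616, -0.003, -0.004]
contact_force: [-12.6, 2.0, 12.7]
opening: 0.196
finger_force: 60.6
```

Run:
```python
from h import *
s=get_state();print(s["eef_pos"],s["contact_force"],s["contact_force"][:2]@EX,W2B(s["eef_pos"]),psi()[0],s["wrist_torque"])
```

```text
[ 0.49234843 -0.04566784  0.04357651] [-12.56069064   2.04472261  12.7049222 ] -12.67940382771952 [-0.04626851  0.00373298] 1.3260815889760593 [ 0.33840194  2.32608818 -0.19549676]
```

Request:
move_arm:
  moves:
    - [0,[0,0.001,-0.0005],[0,0,0]]
    - [0,[0,0.001,-0.0005],[0,0,0]]
    - [0,[0,0,0],[0,0,0]]
    - [0,[0,0,0],[0,0,0]]
    - [0,[0,0,0],[0,0,0]]
    - [0,[0,0,0],[0,0,0]]
    - [0,[0,0,0],[0,0,0]]
    - [0,[0,0,0],[0,0,0]]
    - [0,[0,0,0],[0,0,0]]
    - [0,[0,0,0],[0,0,0]]

```text
time: 18.83
eef_pos: [0.4926, -0.0457, 0.0436]
tcp_rot: [0.788, 0.616, -0.005, -0.006]
contact_force: [-15.2, 1.8, 12.7]
opening: 0.199
finger_force: 60.5
```

Run:
```python
from h import *
im=read_camera("top")[:,:,::-1];g=im.astype(np.float32).sum(2)
s=get_state();print(s["eef_pos"],s["contact_force"],s["contact_force"][:2]@EX,W2B(s["eef_pos"]),psi()[0])
def prof(pts):
    P=proj("top",pts).astype(np.float32);return cv2.remap(g,P[None,:,0],P[None,:,1],1)[0]
ys=np.arange(.070,.096,.002)
for x0 in((-.049,-.047,-.045),(.097,.099,.101)):
  v=np.mean([prof([[*B2W(x,y),.054] for y in ys]) for x in x0],0);print(x0,[(round(y*1e3),int(a)) for y,a in zip(ys,v)])
xs=np.arange(.08,.1,.002)
v=np.mean([prof([[*B2W(x,y),.066] for x in xs]) for y in np.arange(-.03,.04,.01)],0);print("far rail",[(round(x*1e3),int(a)) for x,a in zip(xs,v)])
xs=np.arange(-.065,-.025,.002);v=np.mean([prof([[*B2W(x,y),.054] for x in xs]) for y in (.066,.070,.074)],0);print("rail x",[(round(x*1e3),int(a)) for x,a in zip(xs,v)])
im=read_camera("side")[:,:,::-1];cv2.imwrite("pics/side4.png",cv2.resize(im[160:250,220:330],(733,600),interpolation=cv2.INTER_CUBIC))
```

```text
[ 0.49257779 -0.04572524  0.04361488] [-16.09394043   1.66236142  12.53757841] -16.011934624024768 [-0.04603207  0.0037334 ] 1.3262528770143702
(-0.049, -0.047, -0.045) [(70, 170), (72, 165), (74, 159), (76, 153), (78, 159), (80, 181), (82, 228), (84, 297), (86, 356), (88, 404), (90, 426), (92, 440), (94, 444)]
(0.097, 0.099, 0.101) [(70, 172), (72, 166), (74, 160), (76, 165), (78, 166), (80, 166), (82, 205), (84, 251), (86, 298), (88, 343), (90, 374), (92, 386), (94, 383)]
far rail [(80, 386), (82, 391), (84, 393), (86, 380), (88, 343), (90, 286), (92, 222), (94, 184), (96, 174), (98, 177), (100, 181)]
rail x [(-65, 415), (-63, 425), (-61, 426), (-59, 407), (-57, 355), (-55, 283), (-53, 213), (-51, 173), (-49, 160), (-47, 160), (-45, 162), (-43, 157), (-41, 151), (-39, 167), (-37, 204), (-35, 253), (-33, 303), (-31, 343), (-29, 363), (-27, 370)]
```

View pics/side4.png

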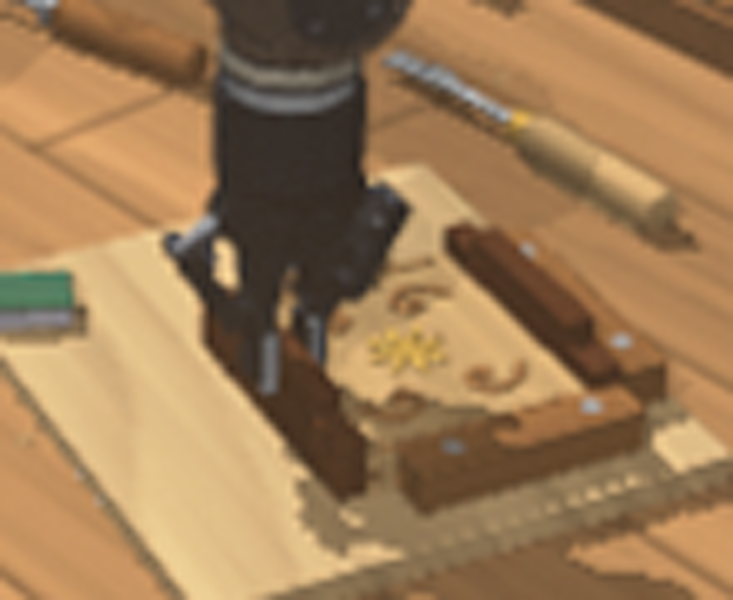

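Request:
move_arm:
  moves:
    - [0,[0,0.001,-0.0005],[0,0,0]]
    - [0,[0,0,-0.0005],[0,0,0]]
    - [0,[0,0,0],[0,0,0]]
    - [0,[0,0,0],[0,0,0]]
    - [0,[0,0,0],[0,0,0]]
    - [0,[0,0,0],[0,0,0]]
    - [0,[0,0,0],[0,0,0]]
    - [0,[0,0,0],[0,0,0]]
    - [0,[0,0,0],[0,0,0]]
    - [0,[0,0,0],[0,0,0]]

```text
time: 19.77
eef_pos: [0.4942, -0.0461, 0.0436]
tcp_rot: [0.788, 0.615, -0.004, -0.005]
contact_force: [-11.1, 1.4, 3.7]
opening: 0.192
finger_force: 59.6
```

Run:
```python
from h import *
s=get_state();m=psi()[1];print(s["eef_pos"],s["contact_force"],s["contact_force"][:2]@EX,W2B(s["eef_pos"]),psi()[0],"tilt",np.arccos(-m[2,2]))
```

```text
[ 0.49419509 -0.04611226  0.04361928] [-11.08513231   1.41133807   3.70895601] -11.093768234366513 [-0.04436923  0.00375355] 1.3259172365726517 tilt 0.01238122163318992
```

```bash
cat > chk.py <<'E'
from h import *
im=read_camera("top")[:,:,::-1];g=im.astype(np.float32).sum(2)
s=get_state();m=psi()[1];print(s["time"],s["contact_force"],s["contact_force"][:2]@EX,W2B(s["eef_pos"]),"tilt",np.arccos(-m[2,2]))
def prof(pts):
    P=proj("top",pts).astype(np.float32);return cv2.remap(g,P[None,:,0],P[None,:,1],1)[0]
def cross(t,v,lev):
    i=np.nonzero(np.diff(np.sign(v-lev)))[0];return [(round(1e3*(t[k]+(lev-v[k])/(v[k+1]-v[k])*(t[k+1]-t[k])),1)) for k in i]
xs=np.arange(.076,.1,.001)
v=np.mean([prof([[*B2W(x,y),.066] for x in xs]) for y in np.arange(-.03,.04,.01)],0);print("far rail near edge",cross(xs,v,285))
xs=np.arange(-.07,-.025,.001);v=np.mean([prof([[*B2W(x,y),.054] for x in xs]) for y in (.066,.070,.074)],0);print("rail x",cross(xs,v,285))
ys=np.arange(.070,.096,.001)
for x0,l in(((-.049,-.047,-.045),295),((.097,.099,.101),275)):
  v=np.mean([prof([[*B2W(x,y),.054] for y in ys]) for x in x0],0);print("end",cross(ys,v,l))
E
python3 chk.py
```

```text
19.8167 [-10.89374002   1.68111041   3.81828827] -10.974142936407825 [-0.04437678  0.00371267] tilt 0.012431322600534115
far rail near edge [np.float64(91.8)]
rail x [np.float64(-53.5), np.float64(-32.6)]
end [np.float64(84.2)]
end [np.float64(84.7)]
```

Request:
move_arm:
  moves:
    - [0,[0,0.001,0],[0,0,0]]
    - [0,[0,0,0],[0,0,0]]
    - [0,[0,0.001,0],[0,0,0]]
    - [0,[0,0,0],[0,0,0]]
    - [0,[0,0,0],[0,0,0]]
    - [0,[0,0,0],[0,0,0]]
    - [0,[0,0,0],[0,0,0]]
    - [0,[0,0,0],[0,0,0]]
    - [0,[0,0,0],[0,0,0]]
    - [0,[0,0,0],[0,0,0]]

```text
time: 20.65
eef_pos: [0.4943, -0.0462, 0.0436]
tcp_rot: [0.788, 0.616, -0.006, -0.007]
contact_force: [-16.4, 2.1, 9.6]
opening: 0.198
finger_force: 60.4
```

```bash
python3 chk.py
```

```text
20.7 [-15.76712048   1.49709759   9.76503936] -15.654627206554176 [-0.04429021  0.00373298] tilt 0.018274289711095532
far rail near edge [np.float64(91.9)]
rail x [np.float64(-53.5), np.float64(-32.9)]
end [np.float64(84.2)]
end [np.float64(84.8)]
```

```bash
python3 -c "
from plant import *
print(sign_off())"
```

```text
the job is handed in; nothing more can be done
None
```

I handed the job in at about 20.7 s. The jaw is shut on the tray, and the rail is home and level to about 1 mm. The hand is still pressing it at about 16 N, some of which goes into friction on the board. The tray slid about 2 mm towards the end stop as I pressed. The sign-off call gave no verdict, so I can't say how it was judged.

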